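Line up the wrench sockets by size on their strip

TASK

Put the four loose wrench sockets away on the socket strip in order of size, one standing upright and centred on each rubber disc, with the opening still facing up. The smallest goes on the disc next to the round brass knob and the largest on the disc at the other end.

Things in the scene. Friction and masses are not known exactly. Their poses are not given: they have to be found in the camera images.
- socket_d_mid (a point): the smallest of four loose plain steel wrench sockets: an upright round cylinder 22 mm in diameter and 32 mm high with an opening (10 mm deep) in its top; point half-way up on its axis (16 mm above its foot), z along the axis, up
- socket_c_mid (a point): the second smallest of four loose plain steel wrench sockets: an upright round cylinder 31 mm in diameter and 40 mm high with an opening (10 mm deep) in its top; point half-way up on its axis (20 mm above its foot), z along the axis, up
- socket_b_mid (a point): the second largest of four loose plain steel wrench sockets: an upright round cylinder 40 mm in diameter and 50 mm high with an opening (10 mm deep) in its top; point half-way up on its axis (25 mm above its foot), z along the axis, up
- socket_a_mid (a point): the largest of four loose plain steel wrench sockets: an upright round cylinder 50 mm in diameter and 60 mm high with an opening (10 mm deep) in its top; point half-way up on its axis (30 mm above its foot), z along the axis, up
- pad_1: one of four equal black rubber discs in a row on the fixed aluminium socket strip, 56 mm in diameter, 2 mm thick; number 1 in the row, 75 mm between neighbours; origin at the centre of its underside, on the strip; the disc's top is 2 mm above the origin, 12 mm above the worktop; y runs along the row (from pad 4 to pad 1), x across it
- pad_2: one of four equal black rubber discs in a row on the fixed aluminium socket strip, 56 mm in diameter, 2 mm thick; number 2 in the row, 75 mm between neighbours; origin at the centre of its underside, on the strip; the disc's top is 2 mm above the origin, 12 mm above the worktop; y runs along the row (from pad 4 to pad 1), x across it
- pad_3: one of four equal black rubber discs in a row on the fixed aluminium socket strip, 56 mm in diameter, 2 mm thick; number 3 in the row, 75 mm between neighbours; origin at the centre of its underside, on the strip; the disc's top is 2 mm above the origin, 12 mm above the worktop; y runs along the row (from pad 4 to pad 1), x across it
- pad_4: one of four equal black rubber discs in a row on the fixed aluminium socket strip, 56 mm in diameter, 2 mm thick; number 4 in the row, 75 mm between neighbours; origin at the centre of its underside, on the strip; the disc's top is 2 mm above the origin, 12 mm above the worktop; y runs along the row (from pad 4 to pad 1), x across it
- start_knob: small round knurled brass knob, 16 mm in diameter, 12 mm high, fixed at one end of the strip in line with the discs, 57.5 mm from the nearest disc, which may be pad 1 or pad 4 (the strip's other end has a flat dark steel bar across it, 8 mm high, at the same distance); origin at the centre of its underside.
- strip: fixed aluminium bar under the discs, 10 mm thick, 70 mm wide, 370 mm long along its y; origin under its centre. Behind it stands a coffee machine: a block 0.19 m high from x = 0.52 on (y -0.30 to 0.01), a body 0.63 m high from x = 0.60 on (y -0.30 to 0.11): pass in front of it, and over the strip keep a gripper's wide side along the row, not across. Low clutter lies about
Not all that is in view belongs to the job. What is shaped like the part that bears socket_a_mid but green is not meant.

How it is judged:
By the outcome, as a careful person would: the job done as asked, in the order asked, and still so for the second after the job is handed in, with the robot touching nothing.
It also fails if it takes over 122 s, if anything falls off the work surface, if the arm or the gripper's body presses on something with over 40 N, if the wrist force passes 120 N, or if a joint passes its speed limit or range.

ROBOT

A 6-joint arm with a two-finger parallel gripper is mounted at the origin on a cart in front of the work surface, level with it; the furniture and walls round the work are solid. World frame = base frame: x ahead of the robot, y to its left, z up, the work surface at z = 0. Lengths are in m, angles in rad, forces in N, time in s.
With the tool pointing down it reaches from about 0.3 to 0.775 m from the base axis. Payload 14.6 kg.
Tool frame: the origin (TCP) lies at the very end of the fingers, on their centre line; the grasp point (between the pads) lies 19 mm behind it; z points along the fingers, y is the line along which they close (so a half turn about z gives the same grasp; the last joint's range is limited). The gripper opens to 94 mm and grips with 3 to 60 N. Pads are 16 mm wide; open, the fingers measure 119 mm over their backs; the gripper's body (75 mm by 177 mm) begins 78 mm behind the grasp point.
Start: joints at [-1.24, 0.3, 1.521, -0, 1.321, -0.067], TCP at [0.213, -0.507, 0.205] pointing down, gripper open.
Joint ranges: [-3.03, 3.03], [-0.79, 2.21], [0.23, 2.52], [-1.04, 4.18], [0, 3.07], [-2.55, 2.55]. Speed limits (rad/s): [2.22, 2.22, 2.57, 3.14, 3.14, 3.14].

INTERFACE

Orientations are given as [roll, pitch, yaw] about the fixed x, y, z axes, in that order (R = Rz(yaw) Ry(pitch) Rx(roll)).
In Python, from station import ctrl gives the robot as it stands.
- The arm moves only by the tool move_arm, never from a script. Its argument "increments" is a list of rows, each a list of 7 numbers: the opening, from 0 (shut) to 1 (fully open), then the shift along the tool's x, y, z in units of 50 mm (1.0 is 50 mm), then the turn, a rotation vector about the tool's x, y, z in rad. In form: [[claw, tx, ty, tz, rx, ry, rz], ...]. A call has 1 to 20 rows; each row shifts and turns the commanded pose from where the row before left it, along the tool's axes as they then stand; what a row does not reach is not made up. A row lasts 1/10 s, in which the tool goes at most 50 mm and 8.59 degrees, less where a joint would pass 70% of its speed; a pose out of reach is approached as far as the arm can. A call is refused whole if a number of a shift passes 1 or a number of a turn 0.15, either way. A call with a gripper value outside its range is refused whole. The fingers move at their own pace and stop on an object; "force" is the grip in N (left out, the last holds). Time passes only in rows, so rows that do not move let the fingers close. It gives the time, the measured TCP pose, the force, the opening and the grip force at its end, in the units of the state.
- ctrl.get_obs(): the state, without advancing time (a new reading comes with each control period).
- ctrl.camera(name): name is "scene" or "top" or "wrist"; returns a dict with "color" (420x560x3 uint8, blue, green, red), "K" (3x3 intrinsics, pixels), "distortion" ([k1, k2, p1, p2, k3] as OpenCV has them; the pictures are not rectified), "pose" (4x4, takes a point from camera to world coordinates); the wrist camera has in their place "tool_from_camera" (4x4, takes a point from camera to tool coordinates, whose origin is the TCP and whose axes are the flange's). Camera axes: x right, y down, z forward; pixel columns grow to the right and rows downward; lengths in m; the calibration is good to about 2 mm. A picture is of the moment at which its call begins: read the wrist's pose just before it. There is no depth.
- ctrl.hand_in(): hands the job in; it is judged then, once.
Trained networks look in a picture, given as the dict that the camera call returned (one of the last four; its "shot" number tells which), for a name from the list of things; names that differ only in an ending like _2 or _b are one class to them, and where a whole thing is asked for, a point or a joint stands for the part that bears it (a point fixed in the world has none). Each returns a list of dicts, best first, with "conf" (0 to 1); they miss things now and then, are a little off and sometimes report something else, mostly with a low value. They report only what shows in the picture. A call takes as long as a camera call. They do not tell look-alikes from the thing itself.
- ctrl.cut_out(name, picture): "mask" (420x560 bool, what is visible of it) and "centre" ([row, column] in pixels, amid what is visible of it).
The state is a dict: "time_s": time; "qpos": joint angles; "joint_vel": joint speeds; "tau": joint torques, N m; "ee_pos": TCP position; "eef_rot": TCP orientation; "force": force on the tool from outside, world axes, zero at the start; "moment": the same for the moment, N m; "grip_width": finger opening in m; "grip_force": force on a finger pad.
Only numpy, scipy, OpenCV 4.12 (cv2) and the standard library are available. Lean on these libraries where they do the work, as an engineer would, in place of code of your own. Each camera call takes 0.05 s, during which the arm holds its last target. There are 200 camera calls.

## Working session

There is one attempt and no reset: what is moved stays moved. The work goes in short steps, Python scripts to look and compute and a tool call to move; the robot and the scene stay as the last step left them, time stands still between calls to the robot, and variables do not carry over. Pictures are saved under pics/ and viewed, at most 14 in all, crops included, and the job is handed in when it is done.

Besides the shell and the picture viewer there is one more tool, called after "Emit:" as name([rows], argument=value, ...), one row to a line, values as JSON. move_arm: Moves the arm, as the interface text tells. Its arguments: {"type":"object","properties":{"increments":{"type":"array","items":{"type":"array","items":{"type":"number"}}},"force":{"type":"number"}},"required":["increments"]}

```bash
mkdir -p pics
python3 - <<'E'
from station import ctrl
import cv2
o=ctrl.get_obs();print(o)
for n in("top","scene"):
    c=ctrl.camera(n);cv2.imwrite(f"pics/{n}0.png",c["color"]);print(n,c["K"],c["distortion"],c["pose"])
    for k in("socket_a_mid","pad_1","start_knob","strip"):
        print(k,[(round(d["conf"],2),d["centre"],int(d["mask"].sum())) for d in ctrl.cut_out(k,c)])
E
```

```text
{'time_s': 0.0, 'qpos': array([-1.23961031e+00,  3.00473757e-01,  1.52160510e+00,  4.79424219e-05,
        1.32069710e+00, -6.65676035e-02]), 'joint_vel': array([-1.12464766e-03, -8.78185982e-04,  7.69599037e-05, -7.88571513e-04,
       -1.96788905e-03, -2.71069391e-03]), 'tau': array([-6.75796782e-04, -5.31808412e+01, -3.52740920e+01,  7.08032283e-02,
        2.43821600e-02, -1.43544225e-04]), 'ee_pos': array([ 0.21297836, -0.50679525,  0.20487471]), 'eef_rot': array([-3.14041506e+00, -1.25045308e-04,  3.97741653e-01]), 'force': array([ 0.73733284, -0.13109464, -0.30444834]), 'moment': array([ 0.03163112, -0.00706529,  0.0352776 ]), 'grip_force': 0.0, 'grip_width': 0.09394505585210815}
top [[420.46651318   0.         274.87771474]
 [  0.         420.46651318 212.30860638]
 [  0.           0.           1.        ]] [-0.12629946  0.          0.          0.          0.        ] [[-0.02742339 -0.99851329  0.04710795  0.42429905]
 [-0.99956367  0.02790863  0.00967378 -0.05835131]
 [-0.01097412 -0.0468221  -0.99884296  1.06047285]
 [ 0.          0.          0.          1.        ]]
socket
[... 202 characters left out ...]
rip [(0.76, [232.2, 258.6], 2416)]
scene [[437.61262566   0.         273.5990849 ]
 [  0.         437.61262566 206.00114146]
 [  0.           0.           1.        ]] [0.01688521 0.         0.         0.         0.        ] [[ 0.71887569 -0.26553628  0.64242371 -0.21605823]
 [-0.69512071 -0.28123497  0.66159964 -0.76117654]
 [ 0.0049933  -0.92216993 -0.38675275  0.48382012]
 [ 0.          0.          0.          1.        ]]
socket_a_mid [(0.75, [192.3, 190.1], 433), (0.65, [184.6, 229.1], 337)]
pad_1 [(0.67, [213.5, 222.0], 121), (0.6, [242.1, 281.1], 197), (0.47, [231.3, 263.1], 208), (0.43, [222.0, 242.8], 149)]
start_knob [(0.53, [206.2, 213.3], 46)]
strip [(0.93, [238.9, 255.6], 1293)]
```

Run:
```python
import cv2
a=cv2.imread("pics/top0.png")[110:320,60:420];cv2.imwrite("pics/t1.png",cv2.resize(a,None,fx=2.2,fy=2.2,interpolation=3))
a=cv2.imread("pics/scene0.png")[130:330,80:400];cv2.imwrite("pics/s1.png",cv2.resize(a,None,fx=2.5,fy=2.5,interpolation=3))
```

```text
(no output)
```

View pics/t1.png

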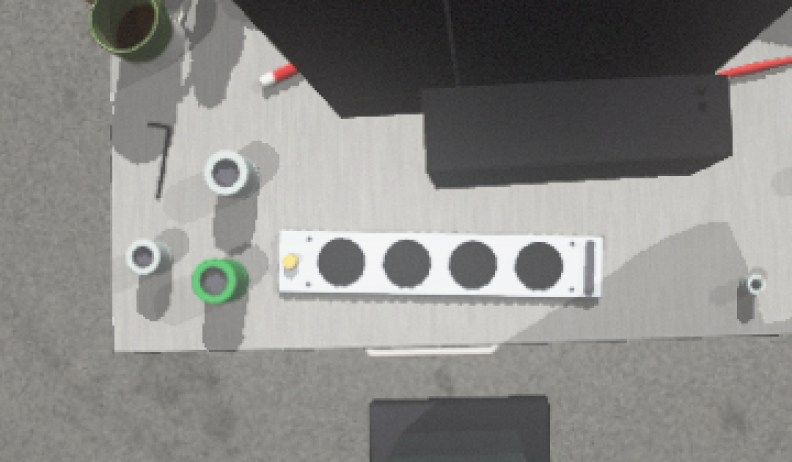

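View pics/s1.png

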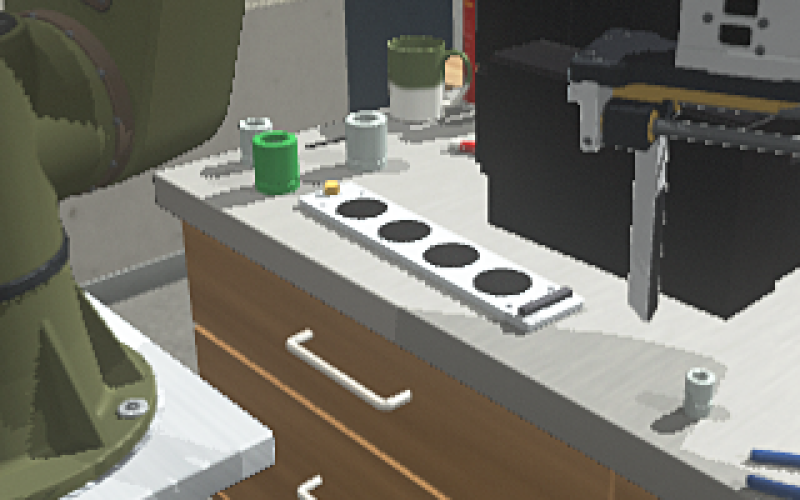

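Top: knob at (192,229) on the left (+y). A grey large socket is at (164,188), a grey one at (126,226) and the green decoy at (159,237). A small one is at (404,239). The fourth isn't in the crop, so I'll look at the rest of the picture.

```bash
cat > h.py <<'E'
import numpy as np,cv2
from station import ctrl
from scipy.spatial.transform import Rotation as R
def pose(c,o=None):
    if "pose" in c: return np.array(c["pose"])
    T=np.eye(4);T[:3,:3]=R.from_euler("xyz",o["eef_rot"]).as_matrix();T[:3,3]=o["ee_pos"];return T@c["tool_from_camera"]
def ray(c,u,v,z,o=None):
    p=cv2.undistortPoints(np.array([[[u,v]]],float),c["K"],np.array(c["distortion"],float))[0,0]
    T=pose(c,o);d=T[:3,:3]@[p[0],p[1],1];return T[:3,3]+d*(z-T[2,3])/d[2]
def shoot(n):
    o=ctrl.get_obs();return ctrl.camera(n),o
E
python3 - <<'E'
from h import *
c,o=shoot("top")
for n,u,v,z in[("A?",163.6,188.6,.06),("B?",126,226.5,.05),("green",159,238,.06),("small",403.6,239,.03),("knob",192,229,.02),("p1",215.2,229,.012),("p2",245,229.8,.012),("p3",275,230,.012),("p4",305,230.5,.012)]: print(n,ray(c,u,v,z).round(3))
for d in ctrl.cut_out("pad_1",c): print("pad",d["conf"],ray(c,d["centre"][1],d["centre"][0],.012).round(4))
for k in "abcd":print(k,[(d["conf"],d["centre"],d["mask"].sum()) for d in ctrl.cut_out(f"socket_{k}_mid",c)])
cv2.imwrite("pics/full.png",c["color"])
E
```

```text
A? [0.536 0.219 0.06 ]
B? [0.447 0.317 0.05 ]
green [0.417 0.232 0.06 ]
small [ 0.398 -0.364  0.03 ]
knob [0.438 0.159 0.02 ]
p1 [0.436 0.102 0.012]
p2 [0.432 0.028 0.012]
p3 [ 0.43  -0.047  0.012]
p4 [ 0.426 -0.122  0.012]
pad 0.85 [ 0.4282 -0.1245  0.012 ]
pad 0.73 [0.4406 0.1107 0.012 ]
pad 0.66 [ 0.4297 -0.045   0.012 ]
pad 0.6 [0.4274 0.0382 0.012 ]
a [(0.91, [235.2, 156.4], np.int64(474)), (0.86, [190.5, 166.5], np.int64(437)), (0.53, [226.0, 214.0], np.int64(330)), (0.46, [182.4, 435.3], np.int64(193)), (0.38, [228.7, 304.7], np.int64(373))]
b [(0.61, [227.1, 127.1], np.int64(277))]
c [(0.62, [226.8, 212.3], np.int64(360)), (0.58, [184.0, 433.0], np.int64(176)), (0.41, [230.7, 306.3], np.int64(380))]
d []
```

View pics/top0.png

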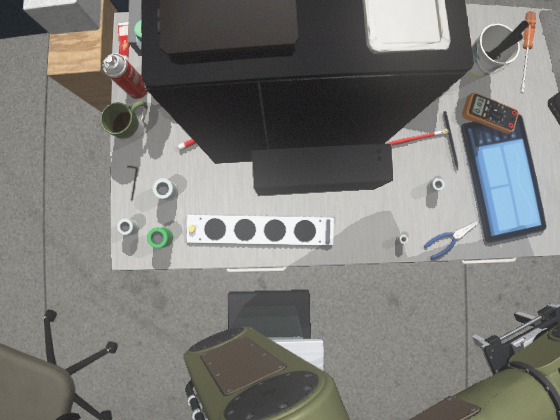

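Sockets by measured size and position: A (164,188), B (126,226), C (436,184), D (404,239). The look-alike is the green one (158,237), and it's left out. Knob at +y end, so D goes to pad 1, C to pad 2, B to pad 3 and A to pad 4. I'll move over D with yaw 0 first.

Emit:
move_arm([
  [0.5, 0, 0, 0, 0, 0, 0.133],
  [0.5, 0, 0, 0, 0, 0, 0.133],
  [0.5, 0, 0, 0, 0, 0, 0.132],
  [0.5, 0.5, -0.4, 0, 0, 0, 0],
  [0.5, 0.5, -0.4, 0, 0, 0, 0],
  [0.5, 0.5, -0.4, 0, 0, 0, 0],
  [0.5, 0.5, -0.4, 0, 0, 0, 0],
  [0.5, 0.5, -0.4, 0, 0, 0, 0],
  [0.5, 0.5, -0.4, 0, 0, 0, 0],
  [0.5, 0.5, -0.4, 0, 0, 0, 0],
  [0.5, 0, 0, 0, 0, 0, 0],
  [0.5, 0, 0, 0, 0, 0, 0],
], force=15)

```text
time_s: 2.0
ee_pos: [0.3882, -0.367, 0.2054]
eef_rot: [3.142, 0.0, 0.001]
force: [-1.4, 0.1, -0.9]
grip_width: 0.0467
grip_force: 0.0
```

Run:
```python
from h import *
c,o=shoot("wrist");print(o["ee_pos"],o["eef_rot"],c["tool_from_camera"],c["K"][0,0])
t,_=shoot("top");print("C",ray(t,436.5,183,.04),"D",ray(t,403.6,239,.032))
for d in ctrl.cut_out("socket_d_mid",c): print(d["conf"],d["centre"],d["mask"].sum())
cv2.imwrite("pics/w1.png",c["color"])
```

```text
[ 0.38816469 -0.3669533   0.20539769] [3.14155783e+00 1.97464438e-04 1.04233080e-03] [[-5.22228956e-04 -9.59018881e-01 -2.83341689e-01  8.32460320e-02]
 [ 9.99999562e-01 -2.80665219e-04 -8.93145951e-04 -3.07558658e-04]
 [ 7.77019673e-04 -2.83342031e-01  9.59018608e-01 -1.78619933e-01]
 [ 0.00000000e+00  0.00000000e+00  0.00000000e+00  1.00000000e+00]] 291.48364539411864
C [ 0.53389526 -0.4506949   0.04      ] D [ 0.39811363 -0.36370957  0.032     ]
0.86 [185.6, 278.1] 255
```

View pics/w1.png

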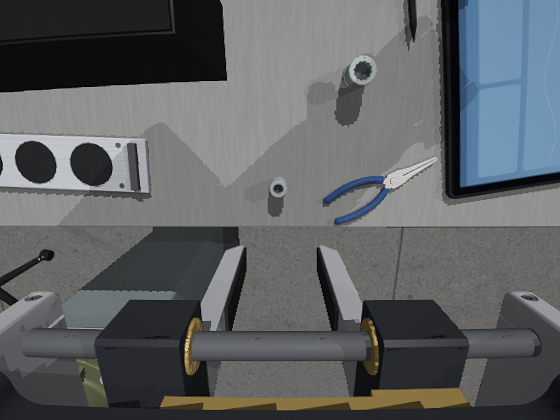

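```bash
cat >> h.py <<'E'
from scipy.optimize import least_squares
A=np.linspace(0,2*np.pi,60)
S=dict(a=(.025,.06),b=(.02,.05),c=(.0155,.04),d=(.011,.032))
def hull(c,o,xy,r,z0,z1):
    P=np.array([[xy[0]+r*np.cos(t),xy[1]+r*np.sin(t),z] for z in(z0,z1) for t in A])
    W=np.linalg.inv(pose(c,o));q,_=cv2.projectPoints(P,cv2.Rodrigues(W[:3,:3])[0],W[:3,3],c["K"],np.array(c["distortion"],float))
    return cv2.convexHull(q.astype(np.float32))
def iou(c,o,xy,m,r,z0,z1):
    h=np.zeros(m.shape,np.uint8);cv2.fillPoly(h,[np.round(hull(c,o,xy,r,z0,z1)*16).astype(int)],1,shift=4);return (h.astype(bool)&m).sum()/(h.astype(bool)|m).sum()
def fit(c,o,d,r,z0,z1):
    v,u=np.nonzero(d["mask"]);m0=np.array([u.mean(),v.mean()])
    def f(xy):
        M=cv2.moments(hull(c,o,xy,r,z0,z1));return np.array([M["m10"],M["m01"]])/M["m00"]-m0
    s=least_squares(f,ray(c,*m0,(z0+z1)/2,o)[:2],x_scale=.01,diff_step=1e-3).x
    return s,iou(c,o,s,d["mask"],r,z0,z1)
def find(name,c,o,r,z0,z1):
    for d in ctrl.cut_out(name,c):
        s,i=fit(c,o,d,r,z0,z1);print(name,c["shot"],round(d["conf"],2),"c",np.round(d["centre"]),"xy",s.round(4),"iou",round(i,2))
E
python3 - <<'E'
from h import *
for n in("wrist","top","scene"):
    c,o=shoot(n);print(n)
    for k in "dcba":find(f"socket_{k}_mid",c,o,S[k][0],0,S[k][1])
    find("pad_1",c,o,.028,.010,.012)
E
```

```text
wrist
socket_d_mid 6 0.71 c [186. 280.] xy [ 0.4007 -0.3621] iou 0.81
socket_c_mid 6 0.91 c [ 70. 359.] xy [ 0.534  -0.4546] iou 0.92
socket_a_mid 6 0.6 c [165.  34.] xy [ 0.4355 -0.0669] iou 0.46
pad_1 6 0.79 c [166.  34.] xy [ 0.4331 -0.0453] iou 0.96
pad_1 6 0.69 c [162.  87.] xy [ 0.4301 -0.1206] iou 0.95
top
socket_d_mid 7 0.55 c [237. 400.] xy [ 0.3979 -0.3622] iou 0.58
socket_d_mid 7 0.19 c [232. 259.] xy [ 0.4311 -0.0103] iou 0.03
socket_c_mid 7 0.51 c [184. 435.] xy [ 0.5316 -0.4558] iou 0.83
socket_b_mid 7 0.55 c [227. 128.] xy [0.4485 0.3214] iou 0.83
socket_a_mid 7 0.88 c [190. 166.] xy [0.5376 0.2243] iou 0.89
socket_a_mid 7 0.73 c [239. 159.] xy [0.4184 0.2392] iou 0.93
socket_a_mid 7 0.47 c [236. 400.] xy [ 0.3988 -0.3572] iou 0.13
pad_1 7 0.92 c [228. 306.] xy [ 0.4258 -0.1199] iou 0.87
pad_1 7 0.91 c [230. 277.] xy [ 0.4288 -0.0453] iou 0.88
pad_1 7 0.78 c [231. 242.] xy [0.433  0.0298] iou 0.93
pad_1 7 0.61 c [226. 213.] xy [0.4366 0.1038] iou 0.84
pad_1 7 0.35 c [231. 252.] xy [ 0.4314 -0.0006] iou 0.09
scene
socket_d_mid 8 0.63 c [288. 360.] xy [ 0.3999 -0.363 ] iou 0.75
socket_c_mid 8 0.97 c [278. 440.] xy [ 0.5343 -0.4561] iou 0.76
socket_a_mid 8 0.93 c [185. 227.] xy [0.5444 0.2293] iou 0.92
socket_a_mid 8 0.88 c [195. 191.] xy [0.4223 0.2373] iou 0.92
socket_a_mid 8 0.2 c [180. 179.] xy [0.4508 0.334 ] iou 0.29
pad_1 8 0.73 c [242. 281.] xy [ 0.4268 -0.1207] iou 0.9
pad_1 8 0.67 c [233. 262.] xy [ 0.4301 -0.047 ] iou 0.92
pad_1 8 0.66 c [213. 222.] xy [0.4381 0.1013] iou 0.77
pad_1 8 0.61 c [220. 242.] xy [0.4315 0.0258] iou 0.92
```

Emit:
move_arm([
  [0.5, 0.24, -0.09, 0.4, 0, 0, 0],
  [0.5, 0, 0, 0.5, 0, 0, 0],
  [0.5, 0, 0, 0.5, 0, 0, 0],
  [0.5, 0, 0, 0.5, 0, 0, 0],
  [0.5, 0, 0, 0.5, 0, 0, 0],
  [0.5, 0, 0, 0.2, 0, 0, 0],
  [0.5, 0, 0, 0, 0, 0, 0],
  [0.5, 0, 0, 0, 0, 0, 0],
])

```text
time_s: 3.85
ee_pos: [0.4004, -0.3629, 0.0764]
eef_rot: [3.141, -0.001, -0.0]
force: [0.2, 0.7, 0.1]
grip_width: 0.0471
grip_force: 0.0
```

Run:
```python
from h import *
c,o=shoot("wrist");print(o["ee_pos"])
find("socket_d_mid",c,o,*(S["d"][0],0,S["d"][1]));find("socket_c_mid",c,o,S["c"][0],0,S["c"][1])
cv2.imwrite("pics/w2.png",c["color"])
```

```text
[ 0.40044489 -0.36292881  0.07644091]
socket_d_mid 9 0.57 c [230. 284.] xy [ 0.4009 -0.3624] iou 0.94
socket_c_mid 9 0.71 c [ 56. 412.] xy [ 0.5337 -0.454 ] iou 0.94
socket_c_mid 9 0.48 c [230. 282.] xy [ 0.4031 -0.3626] iou 0.46
```

View pics/w2.png

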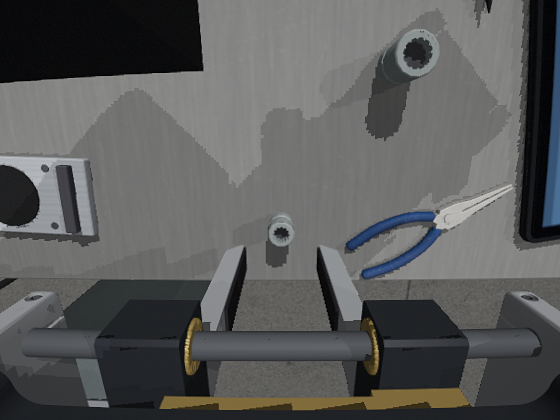

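D at (281,232) sits centred between the fingers, and the pliers at (350,250) are clear. Descend and grip.

Emit:
move_arm([
  [0.5, 0, 0, 0.4, 0, 0, 0],
  [0.5, 0, 0, 0.4, 0, 0, 0],
  [0.5, 0, 0, 0.4, 0, 0, 0],
  [0.5, 0, 0, 0.2, 0, 0, 0],
  [0.5, 0, 0, 0, 0, 0, 0],
  [0.5, 0, 0, 0, 0, 0, 0],
  [0.15, 0, 0, 0, 0, 0, 0],
  [0.15, 0, 0, 0, 0, 0, 0],
  [0.15, 0, 0, 0, 0, 0, 0],
  [0.15, 0, 0, 0, 0, 0, 0],
  [0.1, 0, 0, 0, 0, 0, 0],
  [0.1, 0, 0, 0, 0, 0, 0],
  [0.1, 0, 0, 0, 0, 0, 0],
  [0.1, 0, 0, 0, 0, 0, 0],
], force=15)

```text
time_s: 5.4
ee_pos: [0.4002, -0.3627, 0.0058]
eef_rot: [3.141, -0.0, -0.0]
force: [-0.4, 1.1, 5.4]
grip_width: 0.0218
grip_force: 15.0
```

Emit:
move_arm([
  [0.1, 0, 0, -0.3, 0, 0, 0],
  [0.1, 0, 0, -0.5, 0, 0, 0],
  [0.1, 0, -0.3, -0.5, 0, 0, 0],
  [0.1, 0.04, -0.6, -0.4, 0, 0, 0],
  [0.1, 0.07, -0.7, 0, 0, 0, 0],
  [0.1, 0.07, -0.7, 0, 0, 0, 0],
  [0.1, 0.07, -0.7, 0, 0, 0, 0],
  [0.1, 0.07, -0.7, 0, 0, 0, 0],
  [0.1, 0.07, -0.7, 0, 0, 0, 0],
  [0.1, 0.07, -0.7, 0, 0, 0, 0],
  [0.1, 0.07, -0.7, 0, 0, 0, 0],
  [0.1, 0.07, -0.7, 0, 0, 0, 0],
  [0.1, 0.07, -0.7, 0, 0, 0, 0],
  [0.1, 0.07, -0.7, 0, 0, 0, 0],
  [0.1, 0, -0.7, 0, 0, 0, 0],
  [0.1, 0, -0.5, 0, 0, 0, 0],
  [0.1, 0, -0.22, 0, 0, 0, 0],
  [0.1, 0, 0, 0, 0, 0, 0],
  [0.1, 0, 0, 0, 0, 0, 0],
])

```text
time_s: 7.3
ee_pos: [0.4372, 0.1027, 0.0907]
eef_rot: [3.141, -0.0, -0.0]
force: [1.6, -1.2, -0.7]
grip_width: 0.0216
grip_force: 15.0
```

Run:
```python
from h import *
c,o=shoot("wrist");print(o["ee_pos"])
z=o["ee_pos"][2]-.0058
find("socket_d_mid",c,o,.011,z,z+.032);find("pad_1",c,o,.028,.010,.012);find("start_knob",c,o,.008,.01,.022)
cv2.imwrite("pics/w3.png",c["color"])
```

```text
[0.43720871 0.10271814 0.09065216]
socket_d_mid 10 0.84 c [267. 285.] xy [0.4384 0.1029] iou 0.88
pad_1 10 0.95 c [219. 276.] xy [0.4412 0.1043] iou 0.89
pad_1 10 0.8 c [222. 360.] xy [0.4365 0.0299] iou 0.91
pad_1 10 0.67 c [226. 436.] xy [ 0.4332 -0.0448] iou 0.91
pad_1 10 0.64 c [229. 513.] xy [ 0.4295 -0.1196] iou 0.96
start_knob 10 0.87 c [216. 218.] xy [0.443  0.1622] iou 0.79
```

View pics/w3.png

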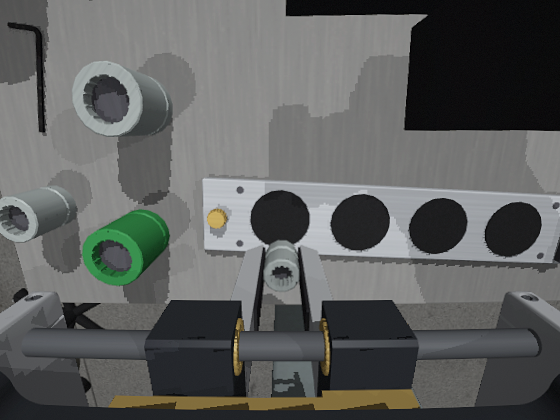

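Socket D hangs at (282,268), just in front of disc 1 at (280,215), with the other discs clear. I'll make a small trim and lower it.

Emit:
move_arm([
  [0.1, 0.03, -0.02, 0.4, 0, 0, 0],
  [0.1, 0, 0, 0.4, 0, 0, 0],
  [0.1, 0, 0, 0.3, 0, 0, 0],
  [0.1, 0, 0, 0.2, 0, 0, 0],
  [0.1, 0, 0, 0.1, 0, 0, 0],
  [0.1, 0, 0, 0.04, 0, 0, 0],
  [0.1, 0, 0, 0, 0, 0, 0],
  [0.1, 0, 0, 0, 0, 0, 0],
  [0.28, 0, 0, 0, 0, 0, 0],
  [0.3, 0, 0, 0, 0, 0, 0],
  [0.4, 0, 0, 0, 0, 0, 0],
  [0.4, 0, 0, 0, 0, 0, 0],
  [0.4, 0, 0, -0.3, 0, 0, 0],
  [0.4, 0, 0, -0.6, 0, 0, 0],
  [0.4, 0, 0, -0.6, 0, 0, 0],
  [0.4, 0, 0, -0.6, 0, 0, 0],
  [0.4, 0, 0, -0.4, 0, 0, 0],
  [0.4, 0, 0, 0, 0, 0, 0],
  [0.4, 0, 0, 0, 0, 0, 0],
])

```text
time_s: 9.4
ee_pos: [0.4385, 0.1044, 0.143]
eef_rot: [-3.142, -0.0, -0.0]
force: [0.3, -0.2, 0.0]
grip_width: 0.0374
grip_force: 0.0
```

Run:
```python
from h import *
for n in("wrist","scene","top"):
    c,o=shoot(n);print(n,o["ee_pos"])
    find("socket_d_mid",c,o,.011,.012,.044);find("pad_1",c,o,.028,.010,.012)
    if n=="wrist":
        for k in"ab":find(f"socket_{k}_mid",c,o,S[k][0],0,S[k][1])
        cv2.imwrite("pics/w4.png",cv2.resize(c["color"][140:310,170:450],None,fx=2.5,fy=2.5))
```

```text
wrist [0.43851339 0.10438678 0.14300104]
socket_d_mid 11 0.97 c [213. 282.] xy [0.4394 0.1046] iou 0.91
pad_1 11 0.96 c [207. 349.] xy [0.4364 0.03  ] iou 0.92
pad_1 11 0.83 c [197. 278.] xy [0.4416 0.1049] iou 0.71
pad_1 11 0.81 c [216. 481.] xy [ 0.4298 -0.1194] iou 0.93
pad_1 11 0.6 c [213. 416.] xy [ 0.4328 -0.0452] iou 0.94
socket_a_mid 11 0.95 c [107. 153.] xy [0.5412 0.223 ] iou 0.93
socket_a_mid 11 0.59 c [225. 154.] xy [0.4232 0.2375] iou 0.92
socket_a_mid 11 0.41 c [202.  75.] xy [0.4532 0.317 ] iou 0.59
socket_b_mid 11 0.73 c [201.  74.] xy [0.4517 0.3224] iou 0.95
socket_b_mid 11 0.41 c [202. 230.] xy [0.4467 0.1585] iou 0.12
scene [0.43833766 0.10436243 0.14259242]
pad_1 12 0.75 c [243. 277.] xy [ 0.4265 -0.1207] iou 0.9
pad_1 12 0.59 c [223. 242.] xy [0.4346 0.0266] iou 0.67
pad_1 12 0.58 c [230. 263.] xy [ 0.4328 -0.0482] iou 0.78
pad_1 12 0.4 c [213. 225.] xy [0.4363 0.0956] iou 0.49
top [0.4385421  0.10438456 0.14304983]
pad_1 13 0.84 c [232. 244.] xy [0.4336 0.0236] iou 0.74
pad_1 13 0.69 c [231. 275.] xy [ 0.4284 -0.046 ] iou 0.89
pad_1 13 0.66 c [231. 304.] xy [ 0.4263 -0.1202] iou 0.89
pad_1 13 0.55 c [227. 217.] xy [0.4406 0.0884] iou 0.1
```

View pics/w4.png

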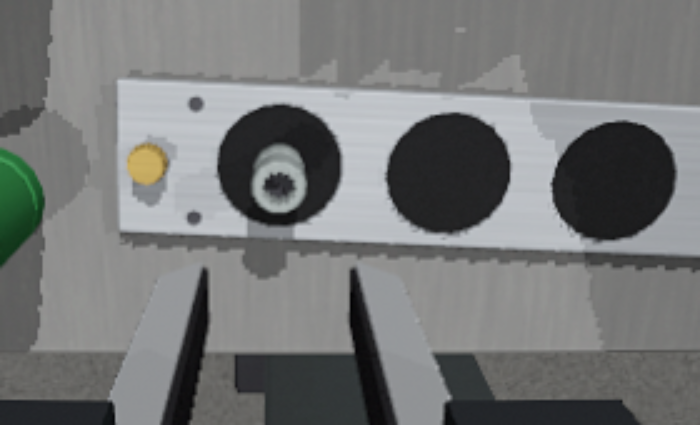

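D stands at the centre of disc 1. Next is C at about (.5335, -.4545).

Emit:
move_arm([
  [0.5, 0, 0.4, 0, 0, 0, 0],
  [0.5, 0, 0.8, 0, 0, 0, 0],
  [0.5, 0, 0.8, 0, 0, 0, 0],
  [0.5, 0, 0.8, 0, 0, 0, 0],
  [0.5, 0, 0.8, 0, 0, 0, 0],
  [0.5, 0, 0.8, 0, 0, 0, 0],
  [0.5, 0, 0.8, 0, 0, 0, 0],
  [0.5, 0, 0.8, 0, 0, 0, 0],
  [0.5, 0, 0.8, 0, 0, 0, 0],
  [0.5, 0, 0.8, 0, 0, 0, 0],
  [0.5, 0, 0.8, 0, 0, 0, 0],
  [0.5, 0, 0.8, 0, 0, 0, 0],
  [0.5, 0, 0.8, 0, 0, 0, 0],
  [0.5, 0.4, 0.8, 0, 0, 0, 0],
  [0.5, 0.5, 0.38, 0, 0, 0, 0],
  [0.5, 0.5, 0, 0.3, 0, 0, 0],
  [0.5, 0.5, 0, 0.4, 0, 0, 0],
  [0.5, 0, 0, 0.3, 0, 0, 0],
  [0.5, 0, 0, 0, 0, 0, 0],
  [0.5, 0, 0, 0, 0, 0, 0],
])

```text
time_s: 11.95
ee_pos: [0.533, -0.4548, 0.0938]
eef_rot: [-3.142, 0.0, -0.001]
force: [0.4, -0.4, 0.4]
grip_width: 0.0472
grip_force: 0.0
```

Run:
```python
from h import *
c,o=shoot("wrist");print(o["ee_pos"],o["eef_rot"])
find("socket_c_mid",c,o,S["c"][0],0,S["c"][1])
```

```text
[ 0.53297756 -0.45479661  0.09384497] [-3.14153014e+00  2.14895577e-04 -5.69696061e-04]
socket_c_mid 14 0.89 c [226. 281.] xy [ 0.5338 -0.4549] iou 0.87
```

Emit:
move_arm([
  [0.5, 0, 0, 0.4, 0, 0, 0],
  [0.5, 0, 0, 0.5, 0, 0, 0],
  [0.5, 0, 0, 0.4, 0, 0, 0],
  [0.5, 0, 0, 0.25, 0, 0, 0],
  [0.5, 0, 0, 0.09, 0, 0, 0],
  [0.5, 0, 0, 0, 0, 0, 0],
  [0.2, 0, 0, 0, 0, 0, 0],
  [0.2, 0, 0, 0, 0, 0, 0],
  [0.2, 0, 0, 0, 0, 0, 0],
  [0.2, 0, 0, 0, 0, 0, 0],
  [0.2, 0, 0, 0, 0, 0, 0],
  [0.2, 0, 0, 0, 0, 0, 0],
], force=20)

```text
time_s: 13.25
ee_pos: [0.5339, -0.4549, 0.0125]
eef_rot: [3.141, -0.001, -0.0]
force: [-1.5, 0.8, 5.8]
grip_width: 0.0305
grip_force: 20.0
```

Emit:
move_arm([
  [0.2, 0, 0, -0.3, 0, 0, 0],
  [0.2, 0, 0, -0.6, 0, 0, 0],
  [0.2, -0.2, 0, -0.6, 0, 0, 0],
  [0.2, -0.5, 0, -0.4, 0, 0, 0],
  [0.2, -0.6, -0.29, 0, 0, 0, 0],
  [0.2, -0.4, -0.6, 0, 0, 0, 0],
  [0.2, -0.25, -0.8, 0, 0, 0, 0],
  [0.2, 0, -0.8, 0, 0, 0, 0],
  [0.2, 0, -0.8, 0, 0, 0, 0],
  [0.2, 0, -0.8, 0, 0, 0, 0],
  [0.2, 0, -0.8, 0, 0, 0, 0],
  [0.2, 0, -0.8, 0, 0, 0, 0],
  [0.2, 0, -0.8, 0, 0, 0, 0],
  [0.2, 0, -0.8, 0, 0, 0, 0],
  [0.2, 0, -0.8, 0, 0, 0, 0],
  [0.2, 0, -0.8, 0, 0, 0, 0],
  [0.2, 0, -0.5, 0, 0, 0, 0],
  [0.2, 0, -0.3, 0, 0, 0, 0],
  [0.2, 0, 0, 0, 0, 0, 0],
  [0.2, 0, 0, 0, 0, 0, 0],
])

```text
time_s: 15.25
ee_pos: [0.4362, 0.0297, 0.1069]
eef_rot: [3.141, -0.001, 0.0]
force: [-0.8, -0.0, -1.7]
grip_width: 0.0304
grip_force: 20.0
```

Run:
```python
from h import *
c,o=shoot("wrist");print(o["ee_pos"],o["eef_rot"])
z=o["ee_pos"][2]-.0125
find("socket_c_mid",c,o,S["c"][0],z,z+.04);find("pad_1",c,o,.028,.010,.012)
```

```text
[0.43623675 0.0296955  0.10691217] [ 3.14149813e+00 -5.01024066e-04  4.33335322e-04]
socket_c_mid 15 0.93 c [267. 283.] xy [0.4369 0.03  ] iou 0.89
pad_1 15 0.96 c [224. 430.] xy [ 0.4296 -0.1198] iou 0.95
pad_1 15 0.85 c [209. 209.] xy [0.4425 0.1016] iou 0.61
pad_1 15 0.61 c [212. 282.] xy [0.4393 0.0292] iou 0.8
pad_1 15 0.61 c [222. 358.] xy [ 0.433  -0.0449] iou 0.92
```

Emit:
move_arm([
  [0.2, -0.01, 0, 0.4, 0, 0, 0],
  [0.2, 0, 0, 0.5, 0, 0, 0],
  [0.2, 0, 0, 0.4, 0, 0, 0],
  [0.2, 0, 0, 0.2, 0, 0, 0],
  [0.2, 0, 0, 0.1, 0, 0, 0],
  [0.2, 0, 0, 0.04, 0, 0, 0],
  [0.2, 0, 0, 0, 0, 0, 0],
  [0.2, 0, 0, 0, 0, 0, 0],
  [0.38, 0, 0, 0, 0, 0, 0],
  [0.4, 0, 0, 0, 0, 0, 0],
  [0.5, 0, 0, 0, 0, 0, 0],
  [0.5, 0, 0, 0, 0, 0, 0],
  [0.5, 0, 0, -0.3, 0, 0, 0],
  [0.5, 0, 0, -0.6, 0, 0, 0],
  [0.5, 0, 0, -0.7, 0, 0, 0],
  [0.5, 0, 0, -0.6, 0, 0, 0],
  [0.5, 0, 0, -0.4, 0, 0, 0],
  [0.6, 0, 0, 0, 0, 0, 0],
  [0.6, 0, 0, 0, 0, 0, 0],
])

```text
time_s: 17.3
ee_pos: [0.4355, 0.0299, 0.154]
eef_rot: [-3.142, 0.0, -0.0]
force: [-0.8, 0.2, 0.8]
grip_width: 0.0554
grip_force: 0.0
```

Run:
```python
from h import *
c,o=shoot("wrist");print(o["ee_pos"])
find("socket_c_mid",c,o,S["c"][0],.012,.052);find("socket_d_mid",c,o,.011,.012,.044);find("pad_1",c,o,.028,.010,.012)
for k in"ab":find(f"socket_{k}_mid",c,o,S[k][0],0,S[k][1])
cv2.imwrite("pics/w5.png",c["color"])
```

```text
[0.4355115  0.02992127 0.1539824 ]
socket_c_mid 16 0.91 c [212. 281.] xy [0.4363 0.0303] iou 0.91
socket_d_mid 16 0.57 c [205. 212.] xy [0.44   0.1047] iou 0.84
socket_d_mid 16 0.42 c [192. 286.] xy [0.4488 0.0285] iou 0.13
pad_1 16 0.86 c [194. 220.] xy [0.4419 0.1024] iou 0.66
pad_1 16 0.66 c [210. 411.] xy [ 0.4287 -0.1196] iou 0.93
pad_1 16 0.65 c [193. 288.] xy [0.4447 0.0275] iou 0.4
pad_1 16 0.64 c [209. 347.] xy [ 0.4329 -0.0449] iou 0.88
socket_a_mid 16 0.64 c [218.  92.] xy [0.423  0.2382] iou 0.94
socket_a_mid 16 0.61 c [106.  86.] xy [0.5412 0.2228] iou 0.92
socket_b_mid 16 0.63 c [197.  24.] xy [0.4522 0.3147] iou 0.8
```

View pics/w5.png

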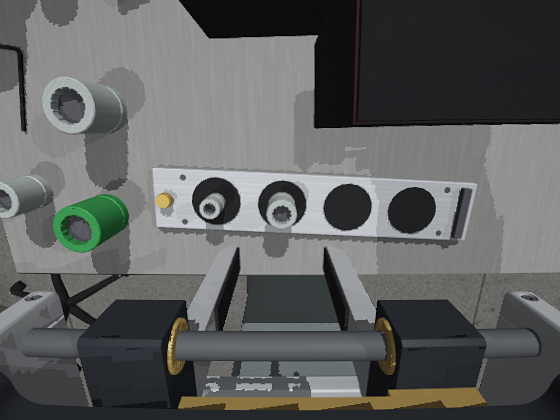

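C is centred on disc 2 and D on disc 1, seen at (281,205) and (214,203). Next is B at (.452, .322).

Emit:
move_arm([
  [0.6, 0, -0.4, 0, 0, 0, 0],
  [0.6, 0.05, -0.7, 0, 0, 0, 0],
  [0.6, 0.05, -0.8, 0, 0, 0, 0],
  [0.6, 0.05, -0.8, 0, 0, 0, 0],
  [0.6, 0.05, -0.8, 0, 0, 0, 0],
  [0.6, 0.05, -0.8, 0, 0, 0, 0],
  [0.6, 0.06, -0.8, 0, 0, 0, 0],
  [0.6, 0, -0.5, 0.3, 0, 0, 0],
  [0.6, 0, -0.24, 0.4, 0, 0, 0],
  [0.6, 0, 0, 0.3, 0, 0, 0],
  [0.6, 0, 0, 0, 0, 0, 0],
  [0.6, 0, 0, 0, 0, 0, 0],
])

```text
time_s: 18.8
ee_pos: [0.4513, 0.3218, 0.1046]
eef_rot: [3.141, 0.0, -0.0]
force: [-0.6, 0.6, 0.5]
grip_width: 0.0565
grip_force: 0.0
```

Run:
```python
from h import *
c,o=shoot("wrist");print(o["ee_pos"],o["qpos"])
for k in"ab":find(f"socket_{k}_mid",c,o,S[k][0],0,S[k][1])
cv2.imwrite("pics/w6.png",c["color"])
```

```text
[0.45127243 0.32175312 0.10456648] [ 5.53319306e-01  4.12175285e-01  1.61694267e+00 -3.02991203e-05
  1.11297283e+00  2.12448216e+00]
socket_a_mid 17 0.91 c [118. 406.] xy [0.5411 0.2236] iou 0.94
socket_a_mid 17 0.69 c [255. 374.] xy [0.4237 0.2376] iou 0.89
socket_b_mid 17 0.59 c [228. 280.] xy [0.4515 0.3222] iou 0.92
```

View pics/w6.png

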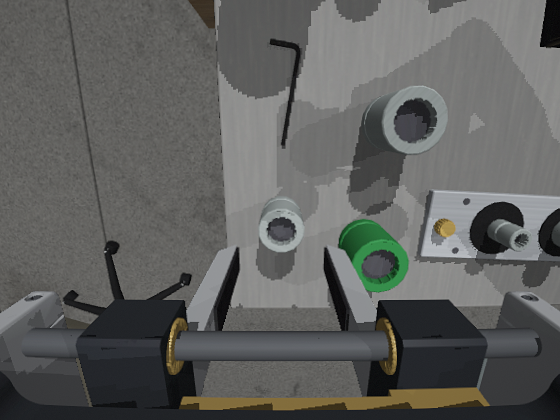

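B at (281,230) is centred, and the green decoy at (375,258) clears the right finger by about 2 cm.

Emit:
move_arm([
  [0.6, 0, 0, 0.4, 0, 0, 0],
  [0.6, 0, 0, 0.5, 0, 0, 0],
  [0.6, 0, 0, 0.4, 0, 0, 0],
  [0.6, 0, 0, 0.25, 0, 0, 0],
  [0.6, 0, 0, 0.1, 0, 0, 0],
  [0.6, 0, 0, 0, 0, 0, 0],
  [0.3, 0, 0, 0, 0, 0, 0],
  [0.3, 0, 0, 0, 0, 0, 0],
  [0.3, 0, 0, 0, 0, 0, 0],
  [0.3, 0, 0, 0, 0, 0, 0],
  [0.3, 0, 0, 0, 0, 0, 0],
  [0.3, 0, 0, 0, 0, 0, 0],
], force=30)

```text
time_s: 20.15
ee_pos: [0.4516, 0.3221, 0.0228]
eef_rot: [-3.141, -0.001, -0.0]
force: [-0.4, -1.5, 6.7]
grip_width: 0.0395
grip_force: 30.0
```

Emit:
move_arm([
  [0.3, 0, 0, -0.3, 0, 0, 0],
  [0.3, 0, 0, -0.6, 0, 0, 0],
  [0.3, 0, 0, -0.7, 0, 0, 0],
  [0.3, 0, 0, -0.6, 0, 0, 0],
  [0.3, 0, 0.3, -0.3, 0, 0, 0],
  [0.3, -0.05, 0.6, 0, 0, 0, 0],
  [0.3, -0.07, 0.7, 0, 0, 0, 0],
  [0.3, -0.07, 0.8, 0, 0, 0, 0],
  [0.3, -0.07, 0.8, 0, 0, 0, 0],
  [0.3, -0.07, 0.8, 0, 0, 0, 0],
  [0.3, -0.06, 0.8, 0, 0, 0, 0],
  [0.3, 0, 0.8, 0, 0, 0, 0],
  [0.3, 0, 0.8, 0, 0, 0, 0],
  [0.3, 0, 0.6, 0, 0, 0, 0],
  [0.3, 0, 0.35, 0, 0, 0, 0],
  [0.3, 0, 0, 0.3, 0, 0, 0],
  [0.3, 0, 0, 0.3, 0, 0, 0],
  [0.3, 0, 0, 0, 0, 0, 0],
  [0.3, 0, 0, 0, 0, 0, 0],
])

```text
time_s: 22.05
ee_pos: [0.4317, -0.0455, 0.1178]
eef_rot: [3.142, -0.0, -0.0]
force: [0.8, 0.2, -2.5]
grip_width: 0.0396
grip_force: 30.0
```

Run:
```python
from h import *
c,o=shoot("wrist");print(o["ee_pos"],o["eef_rot"],o["grip_width"])
z=o["ee_pos"][2]-.0228
find("socket_b_mid",c,o,S["b"][0],z,z+.05);find("pad_1",c,o,.028,.010,.012)
```

```text
[ 0.43171758 -0.04551757  0.11775037] [ 3.14158546e+00 -2.13015331e-04 -8.69363864e-05] 0.039554372574913364
socket_b_mid 18 0.65 c [269. 282.] xy [ 0.4321 -0.0452] iou 0.92
socket_b_mid 18 0.59 c [210. 127.] xy [0.4672 0.0491] iou 0.13
pad_1 18 0.73 c [200. 139.] xy [0.4423 0.1001] iou 0.57
pad_1 18 0.7 c [211. 285.] xy [ 0.4382 -0.0456] iou 0.69
pad_1 18 0.56 c [218. 350.] xy [ 0.4291 -0.12  ] iou 0.95
```

Emit:
move_arm([
  [0.3, 0.015, -0.005, 0.4, 0, 0, 0],
  [0.3, 0, 0, 0.5, 0, 0, 0],
  [0.3, 0, 0, 0.4, 0, 0, 0],
  [0.3, 0, 0, 0.2, 0, 0, 0],
  [0.3, 0, 0, 0.1, 0, 0, 0],
  [0.3, 0, 0, 0.04, 0, 0, 0],
  [0.3, 0, 0, 0, 0, 0, 0],
  [0.3, 0, 0, 0, 0, 0, 0],
  [0.47, 0, 0, 0, 0, 0, 0],
  [0.5, 0, 0, 0, 0, 0, 0],
  [0.57, 0, 0, 0, 0, 0, 0],
  [0.57, 0, 0, 0, 0, 0, 0],
  [0.57, 0, 0, -0.3, 0, 0, 0],
  [0.57, 0, 0, -0.6, 0, 0, 0],
  [0.57, 0, 0, -0.7, 0, 0, 0],
  [0.57, 0, 0, -0.6, 0, 0, 0],
  [0.57, 0, 0, -0.4, 0, 0, 0],
  [0.6, 0, 0, 0, 0, 0, 0],
  [0.6, 0, 0, 0, 0, 0, 0],
])

```text
time_s: 24.1
ee_pos: [0.4322, -0.0453, 0.1645]
eef_rot: [3.142, 0.0, -0.0]
force: [-0.3, -0.7, -0.4]
grip_width: 0.0564
grip_force: 0.0
```

Run:
```python
from h import *
c,o=shoot("wrist");print(o["ee_pos"])
for k in"bcd":find(f"socket_{k}_mid",c,o,S[k][0],.012,.012+S[k][1])
find("pad_1",c,o,.028,.010,.012)
cv2.imwrite("pics/w7.png",c["color"])
```

```text
[ 0.43221565 -0.04531108  0.16445903]
socket_b_mid 19 0.62 c [213. 282.] xy [ 0.4324 -0.0454] iou 0.9
socket_b_mid 19 0.33 c [205. 344.] xy [ 0.4381 -0.1122] iou 0.82
socket_c_mid 19 0.56 c [203. 211.] xy [0.4369 0.0301] iou 0.92
socket_c_mid 19 0.56 c [194. 246.] xy [ 0.4457 -0.0079] iou 0.06
socket_d_mid 19 0.75 c [200. 147.] xy [0.4396 0.1052] iou 0.89
pad_1 19 0.8 c [188. 285.] xy [ 0.445  -0.0462] iou 0.24
pad_1 19 0.68 c [186. 225.] xy [0.4424 0.0238] iou 0.41
pad_1 19 0.62 c [205. 344.] xy [ 0.4292 -0.1197] iou 0.89
pad_1 19 0.61 c [190. 159.] xy [0.4426 0.101 ] iou 0.57
```

View pics/w7.png

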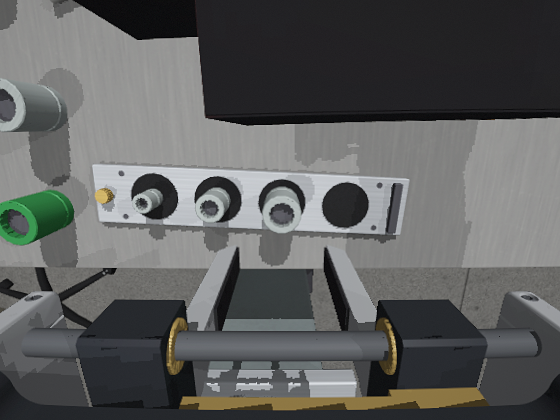

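D, C and B stand centred on discs 1–3, seen at (150,198), (213,203) and (281,208). Last is A at (.541, .223).

Emit:
move_arm([
  [0.75, 0, -0.4, 0, 0, 0, 0],
  [0.75, 0, -0.8, 0, 0, 0, 0],
  [0.75, 0, -0.8, 0, 0, 0, 0],
  [0.75, 0, -0.8, 0, 0, 0, 0],
  [0.75, 0, -0.8, 0, 0, 0, 0],
  [0.75, 0.2, -0.8, 0, 0, 0, 0],
  [0.75, 0.5, -0.6, 0, 0, 0, 0],
  [0.75, 0.6, -0.37, 0, 0, 0, 0],
  [0.75, 0.5, 0, 0.2, 0, 0, 0],
  [0.75, 0.36, 0, 0.4, 0, 0, 0],
  [0.75, 0, 0, 0.3, 0, 0, 0],
  [0.75, 0, 0, 0, 0, 0, 0],
  [0.75, 0, 0, 0, 0, 0, 0],
])

```text
time_s: 25.65
ee_pos: [0.5403, 0.2231, 0.12]
eef_rot: [3.141, 0.001, -0.0]
force: [-0.2, 0.5, -0.4]
grip_width: 0.0703
grip_force: 0.0
```

Run:
```python
from h import *
c,o=shoot("wrist");print(o["ee_pos"],o["grip_width"])
find("socket_a_mid",c,o,S["a"][0],0,.06)
cv2.imwrite("pics/w8.png",c["color"])
```

```text
[0.54025807 0.22312605 0.11995997] 0.07034202743571133
socket_a_mid 20 0.84 c [221. 283.] xy [0.5413 0.2233] iou 0.93
socket_a_mid 20 0.74 c [311. 269.] xy [0.4409 0.2372] iou 0.54
```

View pics/w8.png

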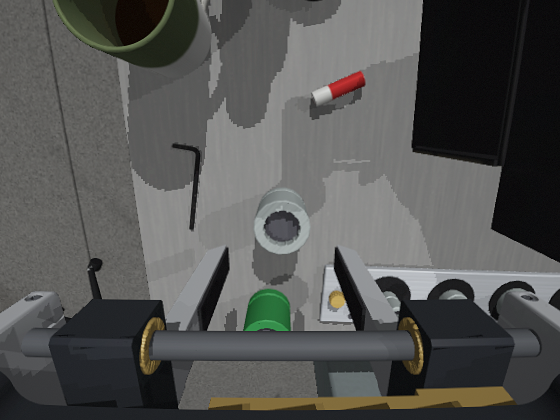

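The steel A (282,220) is centred, with the green one well behind it at (268,310).

Emit:
move_arm([
  [0.75, 0.005, 0, 0.4, 0, 0, 0],
  [0.75, 0, 0, 0.5, 0, 0, 0],
  [0.75, 0, 0, 0.5, 0, 0, 0],
  [0.75, 0, 0, 0.25, 0, 0, 0],
  [0.75, 0, 0, 0.11, 0, 0, 0],
  [0.75, 0, 0, 0, 0, 0, 0],
  [0.4, 0, 0, 0, 0, 0, 0],
  [0.4, 0, 0, 0, 0, 0, 0],
  [0.4, 0, 0, 0, 0, 0, 0],
  [0.4, 0, 0, 0, 0, 0, 0],
  [0.4, 0, 0, 0, 0, 0, 0],
  [0.4, 0, 0, 0, 0, 0, 0],
], force=40)

```text
time_s: 26.95
ee_pos: [0.5411, 0.2232, 0.0327]
eef_rot: [-3.141, -0.001, -0.0]
force: [-2.1, -1.7, 6.4]
grip_width: 0.0493
grip_force: 40.0
```

Emit:
move_arm([
  [0.4, 0, 0, -0.3, 0, 0, 0],
  [0.4, 0, 0, -0.6, 0, 0, 0],
  [0.4, 0, 0, -0.7, 0, 0, 0],
  [0.4, -0.2, 0, -0.6, 0, 0, 0],
  [0.4, -0.5, 0, -0.4, 0, 0, 0],
  [0.4, -0.6, 0.2, 0, 0, 0, 0],
  [0.4, -0.6, 0.5, 0, 0, 0, 0],
  [0.4, -0.34, 0.7, 0, 0, 0, 0],
  [0.4, 0, 0.8, 0, 0, 0, 0],
  [0.4, 0, 0.8, 0, 0, 0, 0],
  [0.4, 0, 0.8, 0, 0, 0, 0],
  [0.4, 0, 0.8, 0, 0, 0, 0],
  [0.4, 0, 0.8, 0, 0, 0, 0],
  [0.4, 0, 0.7, 0, 0, 0, 0],
  [0.4, 0, 0.5, 0, 0, 0, 0],
  [0.4, 0, 0.26, 0, 0, 0, 0],
  [0.4, 0, 0, 0.3, 0, 0, 0],
  [0.4, 0, 0, 0.3, 0, 0, 0],
  [0.4, 0, 0, 0, 0, 0, 0],
  [0.4, 0, 0, 0, 0, 0, 0],
])

```text
time_s: 28.95
ee_pos: [0.4287, -0.1194, 0.1325]
eef_rot: [-3.141, 0.0, 0.0]
force: [0.7, 0.7, -4.9]
grip_width: 0.0493
grip_force: 40.0
```

Run:
```python
from h import *
c,o=shoot("wrist");print(o["ee_pos"],o["eef_rot"],o["grip_width"])
z=o["ee_pos"][2]-.0327
find("socket_a_mid",c,o,S["a"][0],z,z+.06);find("pad_1",c,o,.028,.010,.012)
```

```text
[ 0.42871755 -0.11944313  0.1324867 ] [-3.14143400e+00  1.35226767e-04  3.35242886e-04] 0.0493278545707497
socket_a_mid 21 0.67 c [265. 285.] xy [ 0.4295 -0.1192] iou 0.93
pad_1 21 0.91 c [194. 225.] xy [ 0.4425 -0.0532] iou 0.23
pad_1 21 0.82 c [205. 282.] xy [ 0.438 -0.121] iou 0.54
pad_1 21 0.7 c [195.  78.] xy [0.4414 0.0995] iou 0.56
pad_1 21 0.64 c [202.  61.] xy [0.4348 0.1197] iou 0.39
```

Emit:
move_arm([
  [0.4, 0, 0.008, 0.4, 0, 0, 0],
  [0.4, 0, 0, 0.5, 0, 0, 0],
  [0.4, 0, 0, 0.5, 0, 0, 0],
  [0.4, 0, 0, 0.2, 0, 0, 0],
  [0.4, 0, 0, 0.1, 0, 0, 0],
  [0.4, 0, 0, 0.045, 0, 0, 0],
  [0.4, 0, 0, 0, 0, 0, 0],
  [0.4, 0, 0, 0, 0, 0, 0],
  [0.57, 0, 0, 0, 0, 0, 0],
  [0.6, 0, 0, 0, 0, 0, 0],
  [0.66, 0, 0, 0, 0, 0, 0],
  [0.66, 0, 0, 0, 0, 0, 0],
  [0.66, 0, 0, -0.3, 0, 0, 0],
  [0.66, 0, 0, -0.6, 0, 0, 0],
  [0.66, 0, 0, -0.8, 0, 0, 0],
  [0.66, 0, 0, -0.8, 0, 0, 0],
  [0.66, 0, 0, -0.6, 0, 0, 0],
  [0.66, 0, 0, -0.3, 0, 0, 0],
  [0.66, 0, 0, 0, 0, 0, 0],
  [0.66, 0, 0, 0, 0, 0, 0],
])

```text
time_s: 31.1
ee_pos: [0.4284, -0.1202, 0.214]
eef_rot: [-3.141, 0.001, -0.0]
force: [0.1, -0.2, 0.3]
grip_width: 0.062
grip_force: 0.0
```

Run:
```python
from h import *
c,o=shoot("wrist");print(o["ee_pos"])
for k in"abcd":find(f"socket_{k}_mid",c,o,S[k][0],.012,.012+S[k][1])
cv2.imwrite("pics/w9.png",c["color"])
```

```text
[ 0.42840559 -0.12015238  0.21398016]
socket_a_mid 22 0.57 c [203. 284.] xy [ 0.4288 -0.12  ] iou 0.94
socket_a_mid 22 0.56 c [199.  17.] xy [0.4276 0.21  ] iou 0.71
socket_c_mid 22 0.67 c [192. 163.] xy [0.4359 0.0304] iou 0.91
socket_d_mid 22 0.69 c [186. 107.] xy [0.4401 0.1045] iou 0.87
socket_d_mid 22 0.28 c [181. 192.] xy [ 0.4443 -0.0097] iou 0.04
```

View pics/w9.png

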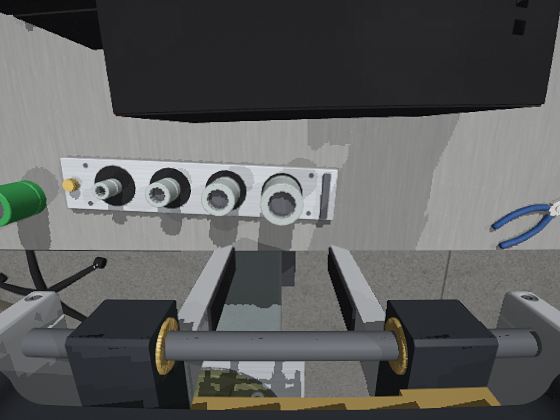

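All four stand upright from the knob in order D, C, B, A, at (108,187), (164,192), (221,193) and (283,198). Each is centred to about 1 mm.

```bash
python3 -c "
from station import ctrl
print(ctrl.hand_in())"
```

```text
the job is handed in; nothing more can be done
None
```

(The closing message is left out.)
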